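# Tighten the two riser couplings of the refill counter

## Task

Close up the two pipe risers of the shop's refill counter. First, turn the two-eared coupling nut clockwise (seen from above) until it comes to its stop; then, using the ring spanner that is already sitting on the hex nut of the other riser, turn that nut clockwise to its stop too. Leave the spanner sitting on the nut and leave the other things on the counter alone.

Things in the scene. Friction and masses are not known exactly. Their poses are not given: they have to be found in the camera images.
- ear_nut (a joint): Turn of the two-eared brass coupling nut about its vertical axis, rad: grows clockwise seen from above; it starts between 0 and 1.0, and at 2.2 it is tight, against a hard stop. It turns with an even friction of about 0.25 N m and stays where it is left; it does not rise or sink as it turns.
- ear_riser: Riser under the eared nut: short stainless pipe fixed to the counter, flange 120 mm across and 12 mm tall; a stub 25 mm across with a black 32 mm cap comes up through the nut, top 124 mm above the counter. Its round collar just under the ears has 46 mm radius, top 57 mm above the counter. Origin on the nut's axis at counter level, z up.
- ear_axis (a point): On the axis of the eared nut at mid-height of the ears, 80 mm above the counter; turns with the nut: x axis along the leading ear (the other ear points the opposite way), z up. Ears: flat blades 15 mm thick, 28 mm tall (66 to 94 mm above the counter), reaching from the nut's round body (29 mm radius) out to 75 mm from the axis.
- ear_end (a point): Middle of the outer end of the leading ear, 75 mm from the axis, 80 mm above the counter.
- ear_peg (a point): Top of the eared nut's fixed steel stop peg, 10 mm across, standing on the collar 37 mm from the axis, top 80 mm above the counter. The nut is tight where the leading ear's clockwise-facing side meets this peg (the peg's centre then lies 0.36 rad clockwise of the ear's middle line).
- hex_nut (a joint): Turn of the brass hex nut about its vertical axis, rad: grows clockwise seen from above; starts at 0 and is tight at 1.0, against a hard stop. Friction about 0.6 N m; it stays where it is left and does not rise or sink.
- hex_riser: Riser under the hex nut: short stainless pipe fixed to the counter, flange 120 mm across and 12 mm tall; a stub 25 mm across with a black 32 mm cap comes up through the nut, top 124 mm above the counter. Its round collar just under the nut has 58 mm radius, top 57 mm above the counter. Origin on the nut's axis at counter level, z up.
- hex_axis (a point): On the axis of the hex nut, 84 mm above the counter; turns with the nut, z up. The nut is 48 mm across flats, the hex from 75 to 101 mm above the counter, with a round skirt of 44 mm radius from 60 to 75 mm below it.
- hex_tooth (a point): Outer end of the small tooth (12 mm wide) on the skirt of the hex nut, 56 mm from the axis, 68 mm above the counter. The nut is tight when the tooth has come clockwise against the fixed peg hex_peg.
- hex_peg (a point): Top of the hex nut's fixed steel stop peg, 10 mm across, standing on the collar 51 mm from the axis, top 72 mm above the counter.
- spanner: Loose steel ring spanner, lying level, ring round the hex nut and resting on its skirt. Origin: centre of the ring's underside; x along the handle away from the ring, z up. Ring 78 mm across, 18 mm tall, hex hole 50 mm across flats: about 0.08 rad of play on the nut. Bar handle 20 mm wide, 12 mm thick, ends 152 mm from the ring's centre; 0.45 kg. At first it points roughly at the robot.
- spanner_eye (a point): Centre of the spanner's ring, half-way up (9 mm above its underside); seated on the nut it coincides with point hex_axis.
- spanner_push (a point): Point in the middle of the spanner's handle, 120 mm from the ring's centre; 85 mm above the counter while the spanner sits on the nut (the handle's underside is 79 mm and its top 91 mm above the counter, with free space below).
- oil_bottle: Bystander on the counter, to be left alone (it may not be shifted by more than 30 mm): green glass bottle with a paper label, 60 mm across, 190 mm tall, beyond and between the risers. Origin at the centre of its underside.
- jar: Bystander on the counter, to be left alone (it may not be shifted by more than 30 mm): amber jar with a steel lid, 68 mm across, 85 mm tall, beyond the risers. Origin at the centre of its underside.
- ramekin: Bystander on the counter, to be left alone (it may not be shifted by more than 30 mm): small white dish, 60 mm across, 36 mm tall, between the two risers, a little beyond them. Origin at the centre of its underside.
- can: Bystander on the counter, to be left alone (it may not be shifted by more than 30 mm): tin can with a paper label, 74 mm across, 100 mm tall, beyond the risers. Origin at the centre of its underside.
- bowl: Bystander on the counter, to be left alone (it may not be shifted by more than 30 mm): white bowl, 120 mm across, 50 mm tall, to the right of the risers (robot's right). Origin at the centre of its underside.
- spatula: Bystander on the counter, to be left alone (it may not be shifted by more than 30 mm): spatula 240 mm long lying flat to the right of the risers (robot's right). Origin under its middle.
- carton: Bystander on the counter, to be left alone (it may not be shifted by more than 30 mm): cardboard carton 90 x 130 x 70 mm, to the left of the risers. Origin at the centre of its underside.
- mug: Bystander on the counter, to be left alone (it may not be shifted by more than 30 mm): blue mug 80 mm across (handle on one side), 90 mm tall, to the left and near the robot. Origin at the centre of its underside.
Things that resemble listed ones, but are neither listed nor needed, are in the scene too. What is shaped like the spanner but pink is not meant. What is shaped like the ear_riser but brown is not meant.

How it is judged:
By the outcome, as a careful person would: the job done as asked, in the order asked, and still so for the second after the job is handed in, with the robot touching nothing.
It also fails if it takes over 58 s, if anything falls off the work surface, if the arm or the gripper's body presses on something with over 40 N, if the wrist force passes 120 N, or if a joint passes its speed limit or range.

## Robot

A 7-joint arm with a two-finger parallel gripper is mounted at the origin on the work surface. World frame = base frame: x ahead of the robot, y to its left, z up, the work surface at z = 0. Lengths are in mm, angles in rad, forces in N, time in s.
With the tool pointing down it reaches from about 425 to 925 mm from the base axis. Payload 6.8 kg.
Tool frame: the origin (TCP) lies on the centre line of the jaws, within the pads' length; the fingertips stand 14 mm ahead of it and the grasp point (between the pads) lies 5 mm behind it; z points along the fingers, y is the direction in which the jaws open and shut (so a half turn about z gives the same grasp; the last joint's range is limited). The gripper opens to 88 mm and grips with 3 to 60 N. Pads are 20 mm wide; open, the fingers measure 115 mm over their backs; the gripper's body (75 mm by 178 mm) begins 61 mm behind the grasp point.
Start: joints at [1.087, 0.477, 0.022, 1.555, -0.011, 1.109, -0.083], TCP at [247.746, -627.908, 236.664] pointing down, gripper open.
Joint ranges: [-2.96, 2.96], [-0.34, 2.1], [-1.41, 1.46], [0.24, 2.44], [-1.37, 4.51], [0.17, 1.92], [-2.96, 2.96]. Speed limits (rad/s): [2.39, 2.39, 3.14, 3.14, 3.14, 3.14, 3.14].

## Interface

Orientations are given as a unit quaternion [w, x, y, z].
In Python, from workcell import sensors, imaging, close_job, finder gives the robot as it stands. The module is installed in compiled form; this text tells all that it offers.
- The arm moves only by the tool arm_command, never from a script. Its argument "moves" is a list of rows, each an object with "delta_rot": the turn, a rotation vector about the tool's x, y, z in rad, a list of three; "offset": the shift along the tool's x, y, z in mm, a list of three; "grip": the opening, from -1 (shut) to 1 (fully open). In form: [{"delta_rot": [ax, ay, az], "offset": [dx, dy, dz], "grip": grip}, ...]. A call has exactly 8 rows; each row shifts and turns the commanded pose from where the row before left it, along the tool's axes as they then stand; what a row does not reach is not made up. A row lasts 1/10 s, in which the tool goes at most 50 mm and 8.59 degrees, less where a joint would pass 70% of its speed; a pose out of reach is approached as far as the arm can. A call is refused whole if a number of a shift passes 50 or a number of a turn 0.15, either way. A call with a gripper value outside its range is refused whole. The fingers move at their own pace and stop on an object; the grip force is fixed at half the most. Time passes only in rows, so rows that do not move let the fingers close, or fill a call up. It gives the time, the measured TCP pose, the force and the opening at its end, in the units of the state.
- sensors.read_state(): the state, without advancing time (a new reading comes with each control period).
- imaging.read_camera(name): name is "side" or "top" or "wrist"; returns (picture, depth): 480x640x3 uint8, red, green, blue; 480x640 float32, mm along the optical axis (not along the pixel's ray), 0 where there is no reading.
- imaging.camera_params(name): a dict with "fx", "fy", "cx", "cy" (pixels), "rvec" (rotation vector, rad) and "tvec" (3), from world to camera coordinates, as OpenCV has them; the wrist camera has in their place "mount" (4x4, takes a point from camera to tool coordinates, whose origin is the TCP and whose axes are the flange's). Camera axes: x right, y down, z forward; pixel columns grow to the right and rows downward; lengths in mm; the calibration is good to about 2 mm. A picture is of the moment at which its call begins: read the wrist's pose just before it. camera_params takes no time and is no camera call.
- close_job(): hands the job in, once; it reports no verdict.
Trained networks look in the newest picture that a camera, given by its name, has taken for a name from the list of things; names that differ only in an ending like _2 or _b are one class to them, and where a whole thing is asked for, a point or a joint stands for the part that bears it (a point fixed in the world has none). Each returns a list of dicts, best first, with "score" (0 to 1); they miss things now and then, are a little off and sometimes report something else, mostly with a low value. They report only what shows in the picture. A call takes as long as a camera call. They do not tell look-alikes from the thing itself.
- finder.search_frame(name, camera): "box" ([centre column, centre row, width, height] in pixels, round what is visible of it).
- finder.pinpoint(name, camera): "at" ([row, column] in pixels: a listed point, or the origin of a listed thing).
The state is a dict: "t": time; "joint_positions": joint angles; "dq": joint speeds; "joint_torque": joint torques, N m; "position": TCP position; "tcp_rot": TCP orientation; "contact_force": force on the tool from outside, world axes, zero at the start; "moment": the same for the moment, N m; "finger_gap": finger opening in mm.
Only numpy, scipy, OpenCV 4.12 (cv2) and the standard library are available. Lean on these libraries where they do the work, as an engineer would, in place of code of your own. Each camera call takes 0.05 s, during which the arm holds its last target. There are 200 camera calls.

## Working session

There is one attempt and no reset: what is moved stays moved. The work goes in short steps, Python scripts to look and compute and a tool call to move; the robot and the scene stay as the last step left them, time stands still between calls to the robot, and variables do not carry over. Pictures are saved under pics/ and viewed, about 8 in all and at most 12, crops included, and the job is handed in when it is done.

Besides the shell and the picture viewer there is one more tool, called after "Request:" in YAML: its name, and indented under it one key for each argument. arm_command: Moves the arm, as the interface text tells. Its arguments: {"type":"object","properties":{"moves":{"type":"array","items":{"type":"object","properties":{"delta_rot":{"type":"array","items":{"type":"number"}},"offset":{"type":"array","items":{"type":"number"}},"grip":{"type":"number"}}}}},"required":["moves"]}

```bash
mkdir -p pics
cat > h.py <<'E'
import numpy as np, cv2
from workcell import sensors, imaging, finder
from scipy.spatial.transform import Rotation as R
def pose():
    s=sensors.read_state(); q=s["tcp_rot"]; return np.array(s["position"]),R.from_quat([q[1],q[2],q[3],q[0]])
def unproj(cam,row,col,z=None,depth=None,wp=None):
    p=imaging.camera_params(cam)
    ray=np.array([(col-p["cx"])/p["fx"],(row-p["cy"])/p["fy"],1.])
    if cam=="wrist":
        m=np.array(p["mount"]);P,Q=wp
        A=Q.as_matrix()@m[:3,:3]; o=P+Q.apply(m[:3,3])
    else:
        A=cv2.Rodrigues(np.array(p["rvec"],float))[0].T; o=-A@np.array(p["tvec"],float).ravel()
    d=A@ray
    if depth is not None: return o+d*depth
    return o+d*(z-o[2])/d[2]
E
python3 - <<'E'
from h import *
s=sensors.read_state();print(s)
for c in("top","side"):
    im,d=imaging.read_camera(c);cv2.imwrite(f"pics/{c}0.png",im[:,:,::-1]);np.save(f"{c}0.npy",d)
    for n,z in(("ear_axis",80),("ear_end",80),("ear_peg",80),("hex_axis",84),("hex_tooth",68),("hex_peg",72),("spanner_push",85),("spanner_eye",84)):
        for r in finder.pinpoint(n,c)[:3]:
            a=r["at"]; print(c,n,round(r["score"],2),np.round(a),np.round(unproj(c,*a,z=z),1),np.round(unproj(c,*a,depth=d[int(a[0]),int(a[1])]),0))
E
```

```text
{'t': 0.0, 'joint_positions': array([ 1.08690285,  0.47778408,  0.02233198,  1.55641667, -0.01146845,
        1.10926286, -0.08311612]), 'dq': array([-5.10328831e-04, -5.50105915e-05, -1.31456077e-03,  8.73847333e-04,
        1.22987996e-03, -1.11764936e-03,  2.10807655e-04]), 'joint_torque': array([ 4.61343116e-04, -5.82864547e+01,  1.53494809e+00, -2.72616488e+01,
       -5.43392077e-02,  1.70542637e-02,  1.78926457e-04]), 'position': array([ 247.51528275, -627.38903844,  235.70697234]), 'tcp_rot': array([-8.38484077e-04,  9.82396406e-01,  1.86806159e-01, -2.37287649e-04]), 'contact_force': array([-0.13690684, -0.00842634, -0.28894043]), 'moment': array([ 0.04583081, -0.02456839,  0.0304916 ]), 'finger_gap': 87.83233538702952}
top ear_axis 0.73 [209. 266.] [565.1 138.   80. ] [556. 135. 121.]
top ear_axis 0.64 [278. 223.] [367.5 248.9  80. ] [364. 242. 128.]
top ear_axis 0.19 [189. 446.] [ 640.1 -375.    80. ] [ 656. -391.   16.]
top ear_end 0.84 [186. 268.] [632.4 133.7  80. ] [628. 132.  99.]
top ear_end 0.6 [253. 217.] [435.8 270.3  80. ] [446. 283.   0.]
top ear_end 0.17 [154. 
[... 1417 characters left out ...]
8   84. ] [ 556. -130.  102.]
side hex_tooth 0.51 [215. 309.] [ 617.8 -121.5   68. ] [ 617. -120.   69.]
side hex_tooth 0.2 [248. 273.] [619.6  77.8  68. ] [579. 144. 120.]
side hex_peg 0.79 [207. 315.] [ 619.9 -164.5   72. ] [ 603. -131.   94.]
side spanner_push 0.96 [208. 367.] [ 473.7 -215.7   85. ] [ 471. -209.   89.]
side spanner_push 0.96 [268. 392.] [300.8  34.1  85. ] [330. -61.  15.]
side spanner_push 0.61 [251. 424.] [251.6 -77.3  85. ] [ 277. -183.   14.]
side spanner_eye 0.93 [238. 456.] [ 194.9 -178.6   84. ] [ 219. -316.   -1.]
side spanner_eye 0.84 [210. 328.] [ 566.5 -148.5   84. ] [ 557. -129.   96.]
side spanner_eye 0.2 [212. 328.] [ 564.2 -139.8   84. ] [ 561. -133.   88.]
```

View pics/top0.png

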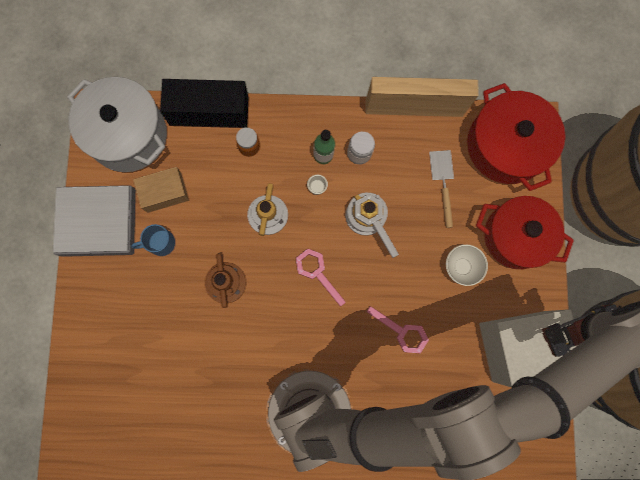

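View pics/side0.png

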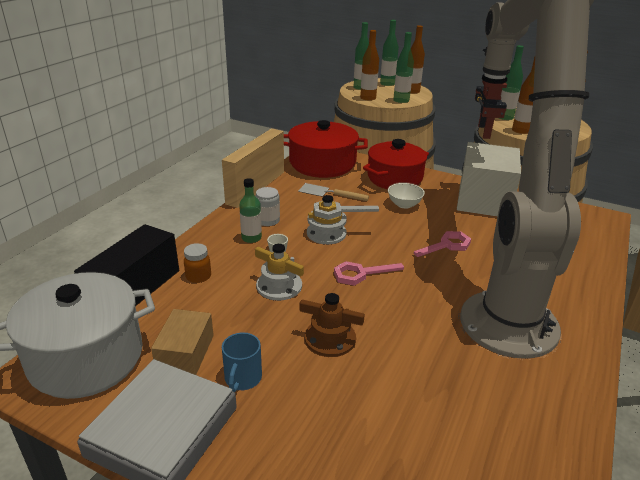

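The top view shows the eared nut at about (266,209) with its ears pointing along ±x, and the steel spanner on the hex nut at (370,210) with its handle end at (392,250). The pink spanners and the brown riser at (222,280) are look-alikes. I'm moving over the eared nut.

Request:
arm_command:
  moves:
    - {"delta_rot": [0, 0, 0], "offset": [33, -34, 0], "grip": 1}
    - {"delta_rot": [0, 0, 0], "offset": [33, -34, 0], "grip": 1}
    - {"delta_rot": [0, 0, 0], "offset": [33, -34, 0], "grip": 1}
    - {"delta_rot": [0, 0, 0], "offset": [33, -34, 0], "grip": 1}
    - {"delta_rot": [0, 0, 0], "offset": [33, -34, 0], "grip": 1}
    - {"delta_rot": [0, 0, 0], "offset": [33, -34, 0], "grip": 1}
    - {"delta_rot": [0, 0, 0], "offset": [33, -34, 0], "grip": 1}
    - {"delta_rot": [0, 0, 0], "offset": [33, -34, 0], "grip": 1}

```text
t: 1.7
position: [394.0, -276.3, 237.0]
tcp_rot: [0.0, 0.982, 0.187, 0.0]
contact_force: [0.8, 0.5, -0.8]
finger_gap: 87.9
```

Request:
arm_command:
  moves:
    - {"delta_rot": [0, 0, 0], "offset": [33, -34, 0], "grip": 1}
    - {"delta_rot": [0, 0, 0], "offset": [33, -34, 0], "grip": 1}
    - {"delta_rot": [0, 0, 0], "offset": [33, -34, 0], "grip": 1}
    - {"delta_rot": [0, 0, 0], "offset": [33, -34, 0], "grip": 1}
    - {"delta_rot": [0, 0, 0], "offset": [33, -34, 0], "grip": 1}
    - {"delta_rot": [0, 0, 0], "offset": [33, -34, 0], "grip": 1}
    - {"delta_rot": [0, 0, 0], "offset": [33, -34, 0], "grip": 1}
    - {"delta_rot": [0, 0, 0], "offset": [33, -34, 0], "grip": 1}

```text
t: 2.5
position: [539.9, 73.6, 237.0]
tcp_rot: [0.0, 0.982, 0.187, 0.0]
contact_force: [0.9, -0.6, -0.2]
finger_gap: 87.9
```

Request:
arm_command:
  moves:
    - {"delta_rot": [0, 0, -0.15], "offset": [0, 0, 0], "grip": 1}
    - {"delta_rot": [0, 0, -0.15], "offset": [0, 0, 0], "grip": 1}
    - {"delta_rot": [0, 0, -0.15], "offset": [0, 0, 0], "grip": 1}
    - {"delta_rot": [0, 0, -0.15], "offset": [0, 0, 0], "grip": 1}
    - {"delta_rot": [0, 0, -0.15], "offset": [0, 0, 0], "grip": 1}
    - {"delta_rot": [0, 0, -0.15], "offset": [0, 0, 0], "grip": 1}
    - {"delta_rot": [0, 0, -0.15], "offset": [0, 0, 0], "grip": 1}
    - {"delta_rot": [0, 0, -0.15], "offset": [0, 0, 0], "grip": 1}

```text
t: 3.3
position: [539.3, 71.8, 236.8]
tcp_rot: [0.0, 0.703, 0.711, 0.0]
contact_force: [-0.0, -0.5, 0.1]
finger_gap: 87.6
```

Run:
```python
from h import *
s=sensors.read_state();print(s["t"],s["position"],s["joint_positions"])
wp=pose();print(wp[1].as_matrix().round(3));print(imaging.camera_params("wrist"))
im,d=imaging.read_camera("wrist");cv2.imwrite("pics/w1.png",im[:,:,::-1]);np.save("w1.npy",d)
for n,z in(("ear_axis",80),("ear_end",80),("ear_peg",80),("ear_riser",0)):
    for r in finder.pinpoint(n,"wrist")[:2]:
        a=r["at"]; print(n,round(r["score"],2),np.round(a),np.round(unproj("wrist",*a,z=z,wp=wp),1))
```

```text
3.3 [539.31423883  71.78532704 236.77411458] [ 0.2617473   0.3251531  -0.62088448  1.83692692  0.21650772  1.04714738
 -0.43245928]
[[-0.011  1.     0.   ]
 [ 1.     0.011 -0.   ]
 [-0.     0.    -1.   ]]
{'fx': 428.2723342210128, 'fy': 428.2723342210128, 'cx': 313.20231301903254, 'cy': 238.06118145540444, 'mount': array([[-1.12891250e-03, -9.57044981e-01, -2.89937285e-01,
         7.95878932e+01],
       [ 9.99998824e-01, -7.79473900e-04, -1.32069797e-03,
        -1.49337228e-01],
       [ 1.03796882e-03, -2.89938435e-01,  9.57044736e-01,
        -1.46936475e+02],
       [ 0.00000000e+00,  0.00000000e+00,  0.00000000e+00,
         1.00000000e+00]])}
ear_end 0.81 [143. 457.] [638.  129.2  80. ]
ear_peg 0.93 [169. 317.] [541.4 110.3  80. ]
ear_riser 0.67 [126. 345.] [565.9 137.1   0. ]
```

View pics/w1.png

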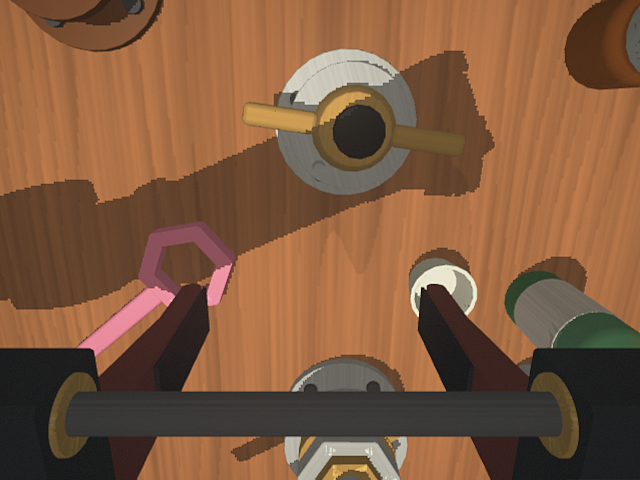

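Run:
```python
from h import *
import h
wp=(np.array([539.3,71.8,236.8]),pose()[1])
for n,r,c,z in(("cap",132,359,124),("flange",122,346,12),("endR",143,463,80),("endL",114,245,80),("endRtop",140,463,94),("endLtop",110,244,94),("peg",169,317,80),("hexcapless",0,0,80)):
    print(n,unproj("wrist",r,c,z=z,wp=wp).round(1))
```

```text
cap [565.8 138.  124. ]
flange [566.2 140.4  12. ]
endR [642.8 128.3  80. ]
endL [492.3 147.7  80. ]
endRtop [637.8 131.3  94. ]
endLtop [493.9 150.3  94. ]
peg [541.5 110.3  80. ]
hexcapless [340.  217.2  80. ]
```

Request:
arm_command:
  moves:
    - {"delta_rot": [0, 0, 0], "offset": [33, 14, 0], "grip": 1}
    - {"delta_rot": [0, 0, 0], "offset": [33.5, 13.4, 0], "grip": 1}
    - {"delta_rot": [0, 0, -0.15], "offset": [0, 0, 0], "grip": 1}
    - {"delta_rot": [0, 0, -0.15], "offset": [0, 0, 0], "grip": 1}
    - {"delta_rot": [0, 0, -0.15], "offset": [0, 0, 0], "grip": 1}
    - {"delta_rot": [0, 0, -0.15], "offset": [0, 0, 0], "grip": 1}
    - {"delta_rot": [0, 0, 0], "offset": [0, 0, 30], "grip": 1}
    - {"delta_rot": [0, 0, 0], "offset": [0, 0, 0], "grip": 1}

```text
t: 4.35
position: [564.5, 137.4, 203.7]
tcp_rot: [-0.002, 0.466, 0.885, -0.002]
contact_force: [-0.8, -0.7, -0.3]
finger_gap: 87.7
```

Request:
arm_command:
  moves:
    - {"delta_rot": [0, 0, 0], "offset": [0, 1.8, 20], "grip": 1}
    - {"delta_rot": [0, 0, 0], "offset": [0, 0, 20], "grip": 1}
    - {"delta_rot": [0, 0, 0], "offset": [0, 0, 20], "grip": 1}
    - {"delta_rot": [0, 0, 0], "offset": [0, 0, 20], "grip": 1}
    - {"delta_rot": [0, 0, 0], "offset": [0, 0, 16], "grip": 1}
    - {"delta_rot": [0, 0, 0], "offset": [0, 0, 11], "grip": 1}
    - {"delta_rot": [0, 0, 0], "offset": [0, 0, 0], "grip": 1}
    - {"delta_rot": [0, 0, 0], "offset": [0, 0, 0], "grip": 1}

```text
t: 5.15
position: [568.2, 139.8, 100.2]
tcp_rot: [0.0, 0.464, 0.886, 0.0]
contact_force: [-0.3, -0.1, -0.7]
finger_gap: 87.7
```

Request:
arm_command:
  moves:
    - {"delta_rot": [0, 0, 0], "offset": [0, 0, 3.5], "grip": 1}
    - {"delta_rot": [0, 0, 0.14], "offset": [0, 0, 0], "grip": 1}
    - {"delta_rot": [0, 0, 0.14], "offset": [0, 0, 0], "grip": 1}
    - {"delta_rot": [0, 0, 0.14], "offset": [0, 0, 0], "grip": 1}
    - {"delta_rot": [0, 0, 0.14], "offset": [0, 0, 0], "grip": 1}
    - {"delta_rot": [0, 0, 0.14], "offset": [0, 0, 0], "grip": 1}
    - {"delta_rot": [0, 0, 0.14], "offset": [0, 0, 0], "grip": 1}
    - {"delta_rot": [0, 0, 0.14], "offset": [0, 0, 0], "grip": 1}

```text
t: 5.95
position: [567.7, 137.1, 96.6]
tcp_rot: [0.001, 0.828, 0.56, -0.001]
contact_force: [-1.8, -5.3, 3.6]
finger_gap: 87.9
```

```bash
python3 -c "
from h import *
s=sensors.read_state();print(s['t'],s['position'],s['moment'],s['contact_force'],s['joint_positions'])"
```

```text
5.95 [567.72907307 137.1135932   96.60039948] [-1.32768355  0.45609705  0.31920499] [-1.83379025 -5.25371001  3.57963617] [-0.01702427  0.53410563 -0.42898973  1.86875485  0.30256875  0.80450189
 -0.98728701]
```

Request:
arm_command:
  moves:
    - {"delta_rot": [0, 0, 0.13], "offset": [0, 0, 0], "grip": 1}
    - {"delta_rot": [0, 0, 0.13], "offset": [0, 0, 0], "grip": 1}
    - {"delta_rot": [0, 0, 0.13], "offset": [0, 0, 0], "grip": 1}
    - {"delta_rot": [0, 0, 0.13], "offset": [0, 0, 0], "grip": 1}
    - {"delta_rot": [0, 0, 0.13], "offset": [0, 0, 0], "grip": 1}
    - {"delta_rot": [0, 0, 0.13], "offset": [0, 0, 0], "grip": 1}
    - {"delta_rot": [0, 0, 0.1], "offset": [0, 0, 0], "grip": 1}
    - {"delta_rot": [0, 0, 0.05], "offset": [0, 0, 0], "grip": 1}

```text
t: 6.75
position: [566.1, 138.0, 96.1]
tcp_rot: [0.001, 0.991, 0.131, -0.002]
contact_force: [-4.9, -3.9, 1.1]
finger_gap: 88.1
```

```bash
python3 -c "
from h import *
s=sensors.read_state();print(s['t'],s['position'],s['moment'],s['contact_force'],s['joint_positions'])"
```

```text
6.75 [566.05481842 138.0184803   96.06616019] [-0.7659679   1.03140725  0.24134993] [-4.91273098 -3.85749972  1.09913792] [-0.18800541  0.5059925  -0.20604817  1.88256061  0.14459476  0.77148647
 -1.78172145]
```

Request:
arm_command:
  moves:
    - {"delta_rot": [0, 0, 0.04], "offset": [0, 0, 0], "grip": 1}
    - {"delta_rot": [0, 0, 0.04], "offset": [0, 0, 0], "grip": 1}
    - {"delta_rot": [0, 0, 0.04], "offset": [0, 0, 0], "grip": 1}
    - {"delta_rot": [0, 0, 0.04], "offset": [0, 0, 0], "grip": 1}
    - {"delta_rot": [0, 0, 0.03], "offset": [0, 0, 0], "grip": 1}
    - {"delta_rot": [0, 0, 0.03], "offset": [0, 0, 0], "grip": 1}
    - {"delta_rot": [0, 0, 0.02], "offset": [0, 0, 0], "grip": 1}
    - {"delta_rot": [0, 0, 0], "offset": [0, 0, 0], "grip": 1}

```text
t: 7.55
position: [565.9, 138.4, 96.1]
tcp_rot: [0.004, 1.0, 0.024, -0.001]
contact_force: [-5.1, -10.5, 4.2]
finger_gap: 88.1
```

```bash
python3 -c "
from h import *
s=sensors.read_state();print(s['t'],s['position'],s['moment'],s['contact_force'],s['joint_positions'])"
```

```text
7.55 [565.91811032 138.35240202  96.12294719] [-0.51785702  0.88456721  7.26488627] [ -5.07855817 -10.4693434    4.20124135] [-0.23362528  0.50153512 -0.15097761  1.88641342  0.11330993  0.76555716
 -1.9720817 ]
```

Request:
arm_command:
  moves:
    - {"delta_rot": [0, 0, -0.15], "offset": [0, 0, 0], "grip": 1}
    - {"delta_rot": [0, 0, -0.15], "offset": [0, 0, 0], "grip": 1}
    - {"delta_rot": [0, 0, 0], "offset": [0, 0, -20], "grip": 1}
    - {"delta_rot": [0, 0, 0], "offset": [0, 0, -30], "grip": 1}
    - {"delta_rot": [0, 0, 0], "offset": [0, 0, -40], "grip": 1}
    - {"delta_rot": [0, 0, 0], "offset": [0, 0, -40], "grip": 1}
    - {"delta_rot": [0, 0, 0], "offset": [0, 0, -10], "grip": 1}
    - {"delta_rot": [0, 0, 0], "offset": [0, 0, 0], "grip": 1}

```text
t: 8.35
position: [569.0, 140.1, 238.6]
tcp_rot: [-0.0, 0.987, 0.162, 0.002]
contact_force: [0.4, -0.2, -0.3]
finger_gap: 87.8
```

Request:
arm_command:
  moves:
    - {"delta_rot": [0, 0, 0], "offset": [-23.6, 29.7, 0], "grip": 1}
    - {"delta_rot": [0, 0, 0], "offset": [-23.6, 29.7, 0], "grip": 1}
    - {"delta_rot": [0, 0, 0], "offset": [-23.6, 29.7, 0], "grip": 1}
    - {"delta_rot": [0, 0, 0], "offset": [-23.6, 29.7, 0], "grip": 1}
    - {"delta_rot": [0, 0, 0], "offset": [-23.6, 29.7, 0], "grip": 1}
    - {"delta_rot": [0, 0, 0], "offset": [-23.6, 29.7, 0], "grip": 1}
    - {"delta_rot": [0, 0, 0], "offset": [-23.6, 29.7, 0], "grip": 1}
    - {"delta_rot": [0, 0, 0], "offset": [-23.6, 29.7, 0], "grip": 1}

```text
t: 9.15
position: [463.2, -147.1, 234.5]
tcp_rot: [-0.0, 0.987, 0.162, -0.001]
contact_force: [1.0, 0.1, -0.5]
finger_gap: 87.8
```

Request:
arm_command:
  moves:
    - {"delta_rot": [0, 0, 0], "offset": [0, 0, 0], "grip": -0.2}
    - {"delta_rot": [0, 0, 0], "offset": [0, 0, 0], "grip": -0.2}
    - {"delta_rot": [0, 0, 0], "offset": [0, 0, 0], "grip": -0.2}
    - {"delta_rot": [0, 0, 0], "offset": [0, 0, 0], "grip": -0.2}
    - {"delta_rot": [0, 0, 0], "offset": [0, 0, 0], "grip": -0.2}
    - {"delta_rot": [0, 0, 0], "offset": [0, 0, 0], "grip": -0.2}
    - {"delta_rot": [0, 0, 0], "offset": [0, 0, 0], "grip": -0.2}
    - {"delta_rot": [0, 0, 0], "offset": [0, 0, 0], "grip": -0.2}

```text
t: 9.95
position: [465.1, -145.8, 236.2]
tcp_rot: [0.0, 0.987, 0.162, 0.0]
contact_force: [0.0, -0.5, -0.6]
finger_gap: 35.7
```

Run:
```python
from h import *
s=sensors.read_state();print(s["t"],s["position"],s["joint_positions"],s["finger_gap"])
wp=pose();print(wp[1].as_matrix().round(3))
im,d=imaging.read_camera("wrist");cv2.imwrite("pics/w2.png",im[:,:,::-1])
for n,z in(("hex_axis",84),("spanner_eye",84),("spanner_push",85),("hex_tooth",68),("hex_peg",72),("hex_riser",0)):
    for r in finder.pinpoint(n,"wrist")[:2]:
        a=r["at"]; print(n,round(r["score"],2),np.round(a),np.round(unproj("wrist",*a,z=z,wp=wp),1))
im,d=imaging.read_camera("top");cv2.imwrite("pics/top2.png",cv2.resize(im[160:260,230:420,::-1],None,fx=4,fy=4))
```

```text
9.95 [ 465.08633296 -145.80082267  236.19867157] [ 0.26664256  0.17308328 -0.10194427  1.98736028  0.0210676   0.98198312
 -1.09021541] 35.695246985050396
[[ 0.947  0.32   0.   ]
 [ 0.32  -0.947 -0.   ]
 [ 0.     0.    -1.   ]]
spanner_eye 0.62 [462. 365.] [ 276.4 -256.5   84. ]
spanner_push 0.82 [306. 187.] [372.7 -75.3  85. ]
spanner_push 0.8 [388. 296.] [ 328.8 -176.6   85. ]
hex_peg 0.59 [ 23. 438.] [ 617.5 -180.9   72. ]
hex_riser 0.87 [ 84. 362.] [ 572.3 -153.2    0. ]
```

View pics/w2.png

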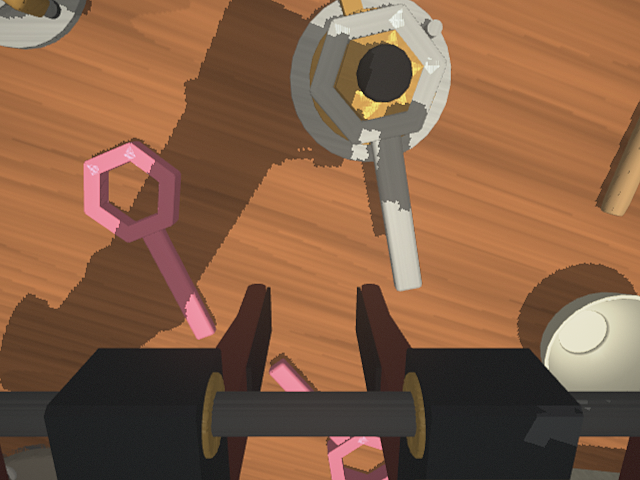

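View pics/top2.png

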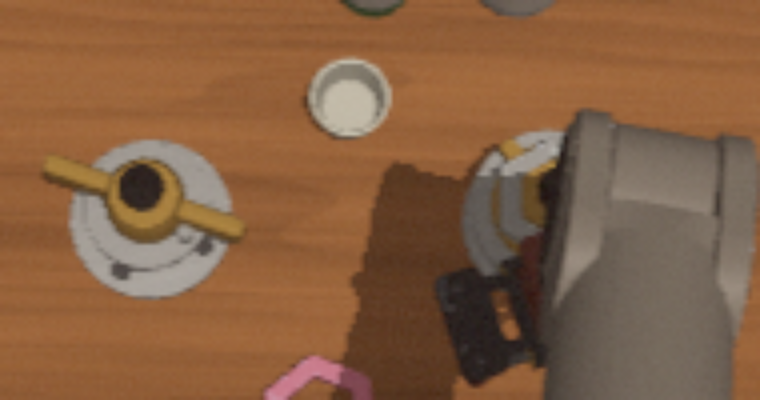

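The wrist picture shows the spanner seated, with its cap at (384,72), its handle end at (408,289), the stop peg at (434,28) and the tooth at (350,4). The top crop shows the leading ear (240,232) against the peg at (187,238).

Run:
```python
from h import *
wp=pose()
print(wp[0])
ax=unproj("wrist",72,384,z=124,wp=wp); e=unproj("wrist",289,408,z=91,wp=wp); m=unproj("wrist",140,389,z=91,wp=wp); pk=unproj("wrist",28,434,z=72,wp=wp);t=unproj("wrist",4,350,z=68,wp=wp)
for n,p in(("ax",ax),("end",e),("mid",m),("peg",pk),("tooth",t)):
    v=p-ax;print(n,p.round(1),np.hypot(*v[:2]).round(1),np.degrees(np.arctan2(v[1],v[0])).round(1))
print(np.degrees(np.arctan2(*(e-m)[1::-1])))
```

```text
[ 464.9649887  -146.00369657  236.16646054]
ax [ 571.5 -152.4  124. ] 0.0 0.0
end [ 441.3 -227.9   91. ] 150.6 -149.9
mid [ 537.1 -175.    91. ] 41.2 -146.7
peg [ 613.7 -180.1   72. ] 50.5 -33.4
tooth [ 610.2 -122.7   68. ] 48.8 37.5
-151.09240784807326
```

Request:
arm_command:
  moves:
    - {"delta_rot": [0, 0, 0], "offset": [-9.4, 32, 0], "grip": -0.2}
    - {"delta_rot": [0, 0, 0], "offset": [-9.4, 32, 0], "grip": -0.2}
    - {"delta_rot": [0, 0, -0.1], "offset": [0, 0, 0], "grip": -0.2}
    - {"delta_rot": [0, 0, -0.1], "offset": [0, 0, 30], "grip": -0.2}
    - {"delta_rot": [0, 0, 0], "offset": [0, 0, 30], "grip": -0.2}
    - {"delta_rot": [0, 0, 0], "offset": [0, 0, 30], "grip": -0.2}
    - {"delta_rot": [0, 0, 0], "offset": [0, 0, 0], "grip": -0.2}
    - {"delta_rot": [0, 0, 0], "offset": [0, 0, 0], "grip": -0.2}

```text
t: 11.15
position: [467.7, -212.6, 146.5]
tcp_rot: [-0.0, 0.966, 0.26, -0.0]
contact_force: [0.1, -0.3, -0.7]
finger_gap: 35.1
```

Request:
arm_command:
  moves:
    - {"delta_rot": [0, 0, 0], "offset": [0, 0, 20], "grip": -0.2}
    - {"delta_rot": [0, 0, 0], "offset": [0, 0, 20], "grip": -0.2}
    - {"delta_rot": [0, 0, 0], "offset": [0, 0, 20], "grip": -0.2}
    - {"delta_rot": [0, 0, 0], "offset": [0, 0, 0], "grip": -0.2}
    - {"delta_rot": [0, 0, 0.08], "offset": [0.4, -9.6, 0], "grip": -0.2}
    - {"delta_rot": [0, 0, 0.08], "offset": [0.4, -9.6, 0], "grip": -0.2}
    - {"delta_rot": [0, 0, 0.08], "offset": [0.4, -9.6, 0], "grip": -0.2}
    - {"delta_rot": [0, 0, 0.08], "offset": [0.4, -9.6, 0], "grip": -0.2}

```text
t: 11.95
position: [455.5, -178.5, 88.4]
tcp_rot: [0.001, 0.995, 0.1, 0.002]
contact_force: [1.5, -5.1, -3.4]
finger_gap: 35.2
```

Request:
arm_command:
  moves:
    - {"delta_rot": [0, 0, 0.08], "offset": [0.4, -9.6, 0], "grip": -0.2}
    - {"delta_rot": [0, 0, 0.08], "offset": [0.4, -9.6, 0], "grip": -0.2}
    - {"delta_rot": [0, 0, 0.08], "offset": [0.4, -9.6, 0], "grip": -0.2}
    - {"delta_rot": [0, 0, 0.08], "offset": [0.4, -9.6, 0], "grip": -0.2}
    - {"delta_rot": [0, 0, 0.08], "offset": [0.4, -9.6, 0], "grip": -0.2}
    - {"delta_rot": [0, 0, 0.08], "offset": [0.4, -9.6, 0], "grip": -0.2}
    - {"delta_rot": [0, 0, 0], "offset": [0, 0, 0], "grip": -0.2}
    - {"delta_rot": [0, 0, 0], "offset": [0, 0, 0], "grip": -0.2}

```text
t: 12.75
position: [457.4, -119.7, 87.6]
tcp_rot: [-0.0, 0.991, -0.135, 0.001]
contact_force: [-0.0, 0.8, 0.9]
finger_gap: 35.5
```

Run:
```python
from h import *
s=sensors.read_state();print(s["t"],s["position"],s["contact_force"],s["moment"],s["joint_positions"][6])
v=s["position"][:2]-np.array([571.5,-152.4]);print(np.hypot(*v),np.degrees(np.arctan2(v[1],v[0])))
```

```text
12.75 [ 457.35873364 -119.72351551   87.60518041] [-0.00576647  0.83328346  0.87449634] [0.03918708 0.04563087 0.02239624] -1.6573821095485355
118.72649799086942 164.02458485041325
```

Request:
arm_command:
  moves:
    - {"delta_rot": [0, 0, 0.05], "offset": [0.15, -6, 0], "grip": -0.2}
    - {"delta_rot": [0, 0, 0.05], "offset": [0.15, -6, 0], "grip": -0.2}
    - {"delta_rot": [0, 0, 0.05], "offset": [0.15, -6, 0], "grip": -0.2}
    - {"delta_rot": [0, 0, 0.05], "offset": [0.15, -6, 0], "grip": -0.2}
    - {"delta_rot": [0, 0, 0.03], "offset": [0.1, -3.6, 0], "grip": -0.2}
    - {"delta_rot": [0, 0, 0.02], "offset": [0, -2.4, 0], "grip": -0.2}
    - {"delta_rot": [0, 0, 0.02], "offset": [0, -2.4, 0], "grip": -0.2}
    - {"delta_rot": [0, 0, 0.02], "offset": [0, -2.4, 0], "grip": -0.2}

```text
t: 13.55
position: [470.7, -88.7, 86.6]
tcp_rot: [0.0, 0.96, -0.279, 0.001]
contact_force: [-0.1, -5.2, 2.8]
finger_gap: 35.1
```

Run:
```python
from h import *
s=sensors.read_state();print(s["t"],s["position"],s["contact_force"],s["moment"],s["joint_positions"][6])
v=s["position"][:2]-np.array([571.5,-152.4]);print(np.hypot(*v),np.degrees(np.arctan2(v[1],v[0])))
```

```text
13.55 [470.72786678 -88.73105482  86.63213358] [-0.06941012 -5.21834914  2.84484174] [-0.97814133  0.18578272  0.05923697] -1.9785256212702547
119.20049251077936 147.71485108920396
```

Request:
arm_command:
  moves:
    - {"delta_rot": [0, 0, 0.015], "offset": [0, -1.8, 0], "grip": -0.2}
    - {"delta_rot": [0, 0, 0.015], "offset": [0, -1.8, 0], "grip": -0.2}
    - {"delta_rot": [0, 0, 0.015], "offset": [0, -1.8, 0], "grip": -0.2}
    - {"delta_rot": [0, 0, 0.015], "offset": [0, -1.8, 0], "grip": -0.2}
    - {"delta_rot": [0, 0, 0], "offset": [0, 0, 0], "grip": -0.2}
    - {"delta_rot": [0, 0, 0], "offset": [0, 0, 0], "grip": -0.2}
    - {"delta_rot": [0, 0, 0], "offset": [0, 0, 0], "grip": -0.2}
    - {"delta_rot": [0, 0, 0], "offset": [0, 0, 0], "grip": -0.2}

```text
t: 14.35
position: [473.4, -84.0, 86.1]
tcp_rot: [0.001, 0.951, -0.308, -0.0]
contact_force: [-2.4, -9.7, 3.7]
finger_gap: 35.1
```

Request:
arm_command:
  moves:
    - {"delta_rot": [0, 0, 0.01], "offset": [0, -1.2, 0], "grip": -0.2}
    - {"delta_rot": [0, 0, 0.01], "offset": [0, -1.2, 0], "grip": -0.2}
    - {"delta_rot": [0, 0, 0.01], "offset": [0, -1.2, 0], "grip": -0.2}
    - {"delta_rot": [0, 0, 0], "offset": [0, 0, 0], "grip": -0.2}
    - {"delta_rot": [0, 0, 0], "offset": [0, 0, 0], "grip": -0.2}
    - {"delta_rot": [0, 0, 0], "offset": [0, 0, 0], "grip": -0.2}
    - {"delta_rot": [0, 0, 0], "offset": [0, 0, 0], "grip": -0.2}
    - {"delta_rot": [0, 0, 0], "offset": [0, 0, 0], "grip": -0.2}

```text
t: 15.15
position: [474.1, -83.7, 85.9]
tcp_rot: [0.003, 0.946, -0.323, -0.001]
contact_force: [-4.5, -17.9, 5.7]
finger_gap: 35.6
```

The force climbs to 18 N with no more motion, so the nut is at its stop. I'm centring the jaws, lifting and moving back for a check.

Request:
arm_command:
  moves:
    - {"delta_rot": [0, 0, 0], "offset": [0, 5, 0], "grip": -0.2}
    - {"delta_rot": [0, 0, 0], "offset": [0, 5, 0], "grip": 0.0}
    - {"delta_rot": [0, 0, 0], "offset": [0, 0, 0], "grip": 0.0}
    - {"delta_rot": [0, 0, 0], "offset": [0, 0, -15], "grip": 0.0}
    - {"delta_rot": [0, 0, 0], "offset": [0, 0, -30], "grip": 0.0}
    - {"delta_rot": [0, 0, 0], "offset": [0, 0, -40], "grip": 0.0}
    - {"delta_rot": [0, 0, 0], "offset": [-25, 0, -40], "grip": 0.0}
    - {"delta_rot": [0, 0, 0], "offset": [0, 0, -40], "grip": 0.0}

```text
t: 15.95
position: [448.3, -69.4, 252.1]
tcp_rot: [-0.0, 0.947, -0.32, -0.001]
contact_force: [1.3, -0.4, -0.5]
finger_gap: 43.5
```

Run:
```python
from h import *
wp=pose();print(wp[0])
im,d=imaging.read_camera("wrist");cv2.imwrite("pics/w3.png",im[:,:,::-1])
im,d=imaging.read_camera("side");cv2.imwrite("pics/s3.png",cv2.resize(im[150:330,160:430,::-1],None,fx=2.9,fy=2.9))
```

```text
[448.25964518 -69.38171099 252.11918906]
```

View pics/w3.png

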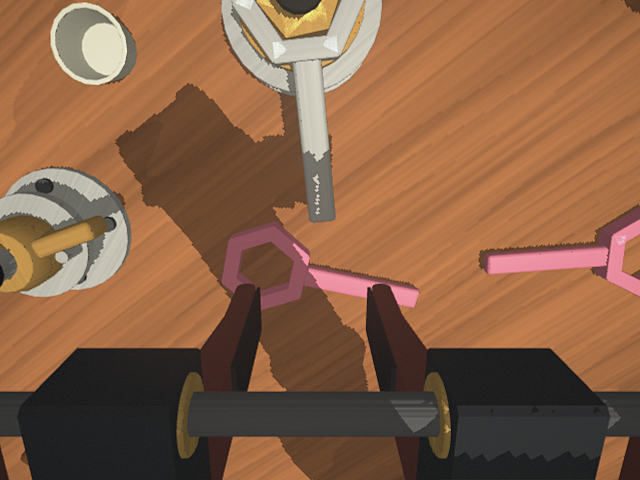

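View pics/s3.png

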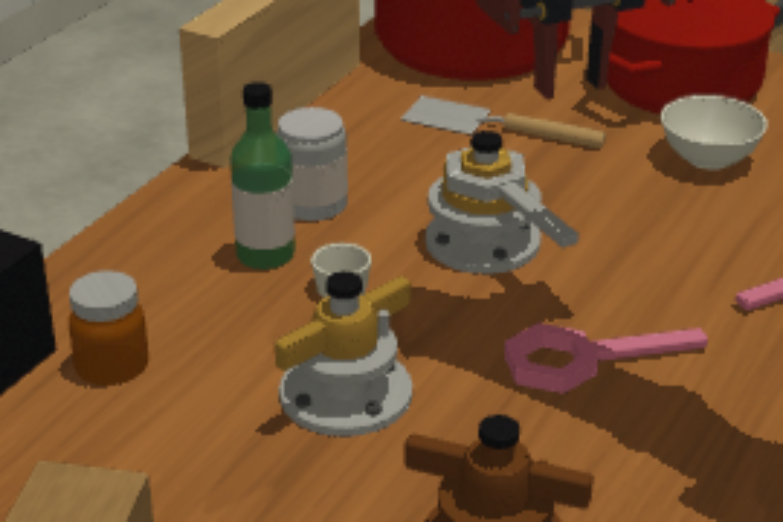

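Run:
```python
from h import *
wp=(np.array([448.26,-69.38,252.1]),pose()[1])
def U(r,c,z): return unproj("wrist",r,c,z=z,wp=wp)
A=np.array([571.5,-152.4]);B=np.array([566.2,138.6])
for n,p,o in(("handle end",U(220,322,91),A),("handle root",U(65,308,91),A),("ear a",U(245,36,94),B),("ear end",U(224,114,88),B),("peg",U(257,61,80),B)):
    v=p[:2]-o;print(n,p.round(1),np.hypot(*v).round(1),np.degrees(np.arctan2(v[1],v[0])).round(1))
d=U(224,114,94)-U(245,36,94);print(np.degrees(np.arctan2(d[1],d[0])))
d=U(220,322,91)-U(65,308,91);print(np.degrees(np.arctan2(d[1],d[0])))
```

```text
handle end [445.8 -74.7  91. ] 147.8 148.3
handle root [ 537.  -131.9   91. ] 40.2 149.3
ear a [561.2 107.3  94. ] 31.7 -99.1
ear end [537.7  52.2  88. ] 91.0 -108.2
peg [544.7 109.3  80. ] 36.3 -126.3
-112.36087928265052
147.9221860066145
```

```bash
python3 -c "
from workcell import sensors,close_job
print(sensors.read_state()['contact_force']);print(close_job())"
```

```text
[ 0.44787834  0.74632136 -0.15047747]
the job is handed in; nothing more can be done
None
```

I turned both nuts clockwise to their stops in the order asked, and handed the job in at about 16 s with the arm clear of everything.

- **Eared nut:** I turned it with the open jaws pushing on both ears. The turning moment rose from about 0.3 to 7 N m at the stop. The ear's direction measured about -112° in the last wrist picture, against about -111° expected from the first peg measurement. The second peg measurement would put the tight position nearer -106°, so the camera figures differ by about 5°. I relied on the moment.
- **Hex nut:** I pushed the spanner handle round in an arc. At the end it stopped moving while the push force climbed to about 18 N, compared with about 5 N while turning. The handle moved about 1.07 rad, which is 1.0 rad of nut travel plus the spanner's play.
- **Spanner and other things:** The spanner is still sitting on the nut. In the last pictures, the bystanders in view look unmoved. I checked them only by eye, and the mug and part of the carton were outside those pictures.

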